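# Set the running clearance of a heat-sink clamp

## Task

In the clamp frame that holds the finned heat sink, turn the wing screw down (clockwise from above) until its foot bottoms firmly on the heat sink, but not so hard that the frame twists round on its pad, then back the screw off a quarter of a turn and let go of it. Leave the second frame's screw and everything else on the bench as they are.

Things in the scene. Friction and masses are not known exactly. Their poses are not given: they have to be found in the camera images.
- press_frame: clamp frame that holds the finned heat sink: dark steel foot plate 110 x 150 mm on a rubber pad, two 18 mm columns at y = +-64 mm, and over them a bridge 34 x 150 mm along y, its top 124 mm above the bench. Origin: centre of the plate, 3 mm up, under the screw; z up. Only friction keeps it from twisting about the screw: over 1.5 N m on the bottomed screw's wing twists it.
- press_frame_corner (a point): corner of that frame's foot plate, at x = -55, y = 75 mm of the frame.
- press_screw: the steel wing screw to be set, upright in the bridge. Origin: centre of the underside of its foot (26 mm disc); z up on the screw axis, x along the wing. 6 mm a turn; clockwise from above drives it and its wing down. It turns at 0.04 N m, stays where left, and has 0.35 to 0.65 turn to go before it bottoms on a hard stop; which way the wing then points differs each time.
- press_wing (a point): centre (half-way up) of the wing of that screw: an upright flat bar 71 mm long (along x), 11 mm thick (along y) in the middle 41 mm of its length, with 15 mm round ends, 40 mm tall; z up. It lies 66 mm above the foot; when bottomed the underside of the wing is 14 mm above the bridge. 0.3 to 0.5 N m on it is firmly bottomed; held stiffly, it passes 1 N m some 0.1 rad after the stop.
- press_land (a point): the finned aluminium heat sink under that screw, fixed in the frame (70 x 76 mm, solid 70 x 30 mm land in the middle, three fins either side). This point: centre of the top of the land, 92 mm above the bench, where the foot bottoms; z up.
- other_frame: a second clamp frame of the same make and size, which holds a plain round stepped aluminium can instead. Origin: centre of its foot plate.
- other_wing_end (a point): one end of the wing of the second frame's screw (same screw and wing), 35.5 mm out from its axis. To be left as it is.
- spool: bystander: grey wire spool, 56 mm across, 46 mm tall; origin at its underside.
- screwdriver: bystander: screwdriver lying on the bench.
- brush: bystander: brush lying on the bench.
- flux_jar: bystander: jar with a white cap, 52 mm across, 60 mm tall; origin at its underside.
- mug: bystander: white mug, 90 mm tall; origin at its underside.
- meter: bystander: hand-held meter lying flat, 150 x 80 x 34 mm; origin at its underside.
- tray: bystander: orange open tray, 110 x 150 x 50 mm; origin at its underside.
Mind the look-alikes: they are no part of the job. Leave any purple look-alike of the part that bears press_frame alone.

How it is judged:
By the outcome, as a careful person would: the job done as asked, in the order asked, and still so for the second after the job is handed in, with the robot touching nothing.
It also fails if it takes over 72 s, if anything falls off the work surface, if the arm or the gripper's body presses on something with over 40 N, if the wrist force passes 120 N, or if a joint passes its speed limit or range.

## Robot

A 6-joint arm with a two-finger parallel gripper is mounted at the origin on the work surface. World frame = base frame: x ahead of the robot, y to its left, z up, the work surface at z = 0. Lengths are in m, angles in rad, forces in N, time in s.
With the tool pointing down it reaches from about 0.4 to 0.825 m from the base axis. Payload 7 kg.
Tool frame: the origin (TCP) lies on the centre line of the jaws, within the pads' length; the fingertips stand 25 mm ahead of it and the grasp point (between the pads) lies 6 mm ahead of it; z points along the fingers, y is the line along which they close (so a half turn about z gives the same grasp; the last joint's range is limited). The gripper opens to 88 mm and grips with 3 to 60 N. Pads are 19 mm wide; open, the fingers measure 130 mm over their backs; the gripper's body (78 mm by 193 mm) begins 47 mm behind the grasp point.
Start: joints at [1.574, 0.359, 0.012, 0, -1.224, -0.288], TCP at [0.19, 0.648, 0.252] pointing down, gripper open.
Joint ranges: [-3.07, 3.07], [-1.43, 2.12], [-1.02, 1.25], [-3.03, 1.67], [-3.05, -0], [-3.03, 3.03]. Speed limits (rad/s): [2.39, 2.39, 3.01, 3.14, 3.14, 3.14].

## Interface

Orientations are given as a unit quaternion [w, x, y, z].
In Python, from rig import get_obs, grab_frame, camera_model, robot, finder gives the robot as it stands. The module is installed in compiled form; this text tells all that it offers.
- The arm moves only by the tool carry_out, never from a script. Its argument "steps" is a list of rows, each a list of 3 entries, a list of its own where there are three numbers: the shift along the tool's x, y, z in cm, then the turn, a rotation vector about the tool's x, y, z in degrees, then the finger opening in cm, from 0 to 8.76. A call has 1 to 20 rows; each row shifts and turns the commanded pose from where the row before left it, along the tool's axes as they then stand; what a row does not reach is not made up. A row lasts 1/10 s, in which the tool goes at most 50 mm and 8.59 degrees, less where a joint would pass 70% of its speed; a pose out of reach is approached as far as the arm can. A call is refused whole if a number of a shift passes 5 or a number of a turn 8.59, either way. A call with a gripper value outside its range is refused whole. The fingers move at their own pace and stop on an object; the grip force is fixed at half the most. Time passes only in rows, so rows that do not move let the fingers close. It gives the time, the measured TCP pose, the force, the opening and the grip force at its end, in the units of the state.
- get_obs(): the state, without advancing time (a new reading comes with each control period).
- grab_frame(name): name is "scene" or "top" or "wrist"; returns the picture (384x512x3 uint8, red, green, blue); there is no depth.
- camera_model(name): a dict with "intrinsics" (3x3 intrinsics, pixels), "R" (3x3) and "t" (3): a world point X has camera coordinates R X + t; the wrist camera has in their place "T_tool_cam" (4x4, takes a point from camera to tool coordinates, whose origin is the TCP and whose axes are the flange's). Camera axes: x right, y down, z forward; pixel columns grow to the right and rows downward; lengths in m; the calibration is good to about 2 mm. A picture is of the moment at which its call begins: read the wrist's pose just before it. camera_model takes no time and is no camera call.
- robot.finish_job(): hands the job in; it is judged then, once.
Trained networks look in the newest picture that a camera, given by its name, has taken for a name from the list of things; names that differ only in an ending like _2 or _b are one class to them, and where a whole thing is asked for, a point or a joint stands for the part that bears it (a point fixed in the world has none). Each returns a list of dicts, best first, with "score" (0 to 1); they miss things now and then, are a little off and sometimes report something else, mostly with a low value. They report only what shows in the picture. A call takes as long as a camera call. They do not tell look-alikes from the thing itself.
- finder.regions_of(camera, target): "region" (384x512 bool, what is visible of it) and "pixel" ([column, row] in pixels, amid what is visible of it).
The state is a dict: "time": time; "joint_positions": joint angles; "joint_vel": joint speeds; "joint_efforts": joint torques, N m; "ee_pos": TCP position; "tcp_rot": TCP orientation; "force": force on the tool from outside, world axes, zero at the start; "wrist_torque": the same for the moment, N m; "gripper_width": opening from 0.0 (shut) to 1.0 (fully open); "grasp_force": force on a finger pad.
Only numpy, scipy, OpenCV 4.12 (cv2) and the standard library are available. Lean on these libraries where they do the work, as an engineer would, in place of code of your own. Each camera call takes 0.05 s, during which the arm holds its last target. There are 200 camera calls.

## Working session

There is one attempt and no reset: what is moved stays moved. The work goes in short steps, Python scripts to look and compute and a tool call to move; the robot and the scene stay as the last step left them, time stands still between calls to the robot, and variables do not carry over. Pictures are saved under pics/ and viewed, at most 10 in all, crops included, and the job is handed in when it is done.

Besides the shell and the picture viewer there is one more tool, called after ">>>" as name(argument=value, ...) on one line, values as JSON. carry_out: Moves the arm, as the interface text tells. Its arguments: {"type":"object","properties":{"steps":{"type":"array","items":{"type":"array"}}},"required":["steps"]}

```bash
mkdir -p pics
python3 - <<'E'
from rig import *
import cv2,numpy as np
ims=[]
for c in ("scene","top"):
    im=grab_frame(c); cv2.imwrite(f'pics/{c}.png',im[:,:,::-1])
    m=camera_model(c); print(c,np.round(m['intrinsics'],1).tolist(),np.round(m['R'],3).tolist(),np.round(m['t'],3).tolist())
    for n in ("press_frame","press_wing","press_land","other_frame","press_screw","other_wing_end"):
        for d in finder.regions_of(c,n)[:3]: print(c,n,round(d['score'],2),np.round(d['pixel']),d['region'].sum())
print(get_obs()); print(np.round(camera_model('wrist')['T_tool_cam'],3), camera_model('wrist')['intrinsics'])
E
```

```text
scene [[488.7, 0.0, 252.6], [0.0, 488.7, 193.7], [0.0, 0.0, 1.0]] [[-0.774, 0.633, 0.007], [0.538, 0.663, -0.52], [-0.334, -0.399, -0.854]] [0.445, -0.237, 1.978]
scene press_frame 0.78 [216. 111.] 1144
scene press_frame 0.67 [334. 311.] 1144
scene press_frame 0.62 [262. 142.] 1210
scene press_wing 0.54 [222. 145.] 154
scene press_wing 0.52 [211.  93.] 129
scene press_wing 0.43 [264. 126.] 163
scene press_land 0.79 [225. 166.] 1296
scene press_land 0.78 [265. 139.] 1243
scene press_land 0.7 [212. 112.] 1117
scene other_frame 0.64 [303. 251.] 1699
scene other_frame 0.28 [242. 221.] 222
scene other_frame 0.18 [221. 145.] 162
scene press_screw 0.71 [221. 147.] 124
scene press_screw 0.69 [265. 123.] 142
scene press_screw 0.54 [212.  92.] 163
scene other_wing_end 0.45 [304. 233.] 188
top [[498.4, 0.0, 256.1], [0.0, 498.4, 186.8], [0.0, 0.0, 1.0]] [[0.026, -1.0, -0.008], [-0.992, -0.025, -0.12], [0.119, 0.011, -0.993]] [0.005, 0.585, 1.468]
top press_frame 0.79 [336. 201.] 1913
top press_frame 0.79 [414. 248.] 1998
top press_frame 0.58 [326. 266.] 1953
top press_wing 0.74 [338. 197.] 150
t
[... 666 characters left out ...]
joint_efforts': array([ 1.21936871e-03, -5.82163024e+01,  2.93251812e+01,  7.00109929e+00,
        1.26011472e-02, -1.90909662e-05]), 'ee_pos': array([0.18963714, 0.64777586, 0.25157867]), 'tcp_rot': array([-5.75567848e-07,  9.89880192e-01, -1.41905624e-01,  1.35650052e-07]), 'force': array([0.28178846, 0.06726545, 0.43222239]), 'wrist_torque': array([0.04880178, 0.03839566, 0.00820576]), 'grasp_force': 0.0, 'gripper_width': 0.9983800968980123}
[[ 0.001 -0.962 -0.273  0.074]
 [ 1.     0.001  0.     0.   ]
 [-0.    -0.273  0.962 -0.132]
 [ 0.     0.     0.     1.   ]] [[321.74812811   0.         254.74740079]
 [  0.         321.74812811 187.92832778]
 [  0.           0.           1.        ]]
```

Run:
```python
import cv2
a=cv2.imread('pics/top.png'); 
cv2.imwrite('pics/topc.png',cv2.resize(a[130:310,140:460],None,fx=2.5,fy=2.5,interpolation=cv2.INTER_CUBIC))
```

```text
(no output)
```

View pics/topc.png

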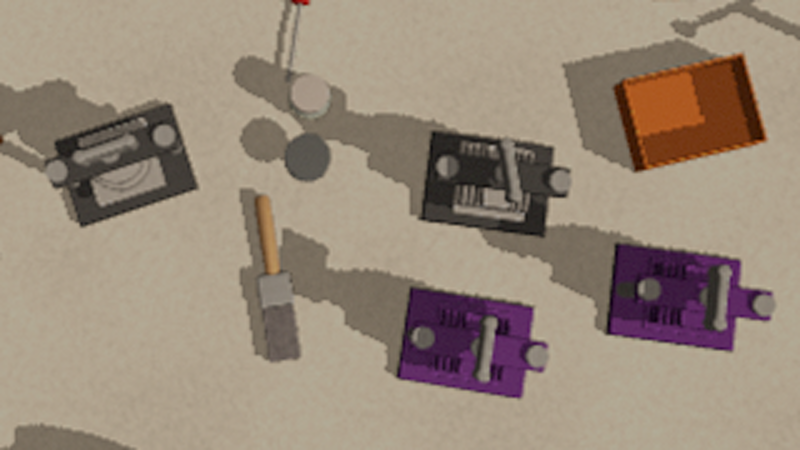

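View pics/scene.png

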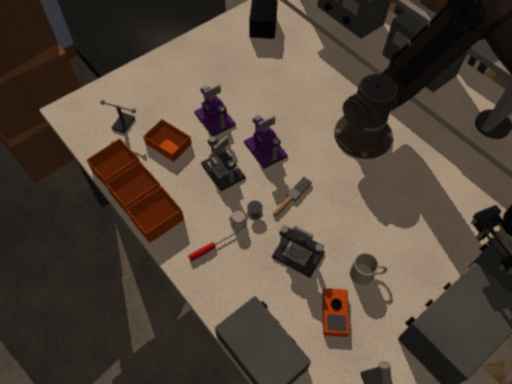

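The frame I want is the dark one with fins, at top pixel (337,201). Three others could be taken for it: the purple ones at (414,248) and (326,266), and the dark one holding a round can at (190,194). In the scene view the target is at (222,165).

```bash
cat > h.py <<'E'
from rig import *
import cv2,numpy as np
from scipy.spatial.transform import Rotation as Ro
def cam(c,o=None):
    m=camera_model(c); K=m['intrinsics']
    if c!='wrist': return K,m['R'],m['t']
    o=o or get_obs(); q=np.roll(o['tcp_rot'],-1); Rt=Ro.from_quat(q).as_matrix(); T=m['T_tool_cam']
    Rw=Rt@T[:3,:3]; p=Rt@T[:3,3]+o['ee_pos']; return K,Rw.T,-Rw.T@p
def back(M,px,z):
    K,R,t=M; d=R.T@np.linalg.solve(K,[*px,1]); c=-R.T@t; return c+d*(z-c[2])/d[2]
def proj(M,X):
    K,R,t=M; x=K@(R@np.asarray(X,float)+t); return x[:2]/x[2]
def totool(X):
    o=get_obs(); Rt=Ro.from_quat(np.roll(o['tcp_rot'],-1)).as_matrix()
    return Rt.T@(np.asarray(X)-o['ee_pos'])
E
python3 - <<'E'
from h import *
grab_frame('top')
M=cam('top')
for d in finder.regions_of('top','press_wing'):
    if abs(d['pixel'][0]-341)<12 and abs(d['pixel'][1]-199)<15:
        ys,xs=np.nonzero(d['region']); pts=np.array([back(M,(x,y),.178)[:2] for x,y in zip(xs,ys)])
        r=cv2.minAreaRect(pts.astype(np.float32)*1000); print(d['score'],d['pixel'],r)
M2=cam('scene')
print(back(M,(344,198),.165),back(M2,(222,145),.165))
X=back(M,(344,198),.165); print(np.hypot(*X[:2]), totool(X), proj(M2,X))
E
```

```text
[ 0.54466477 -0.22302668  0.165     ] [ 0.54229621 -0.21370455  0.165     ]
0.5885580744046729 [0.58536283 0.73598503 0.0865575 ] [219.8841835  143.70553558]
```

>>> carry_out(steps=[[[2.9,3.65,-0.8],[0,0,0],4],[[2.9,3.65,-0.8],[0,0,0],4],[[2.9,3.65,-0.8],[0,0,0],4],[[2.9,3.65,-0.8],[0,0,0],4],[[2.9,3.65,-0.8],[0,0,0],4],[[2.9,3.65,-0.8],[0,0,0],4],[[2.9,3.65,-0.8],[0,0,0],4],[[2.9,3.65,-0.8],[0,0,0],4],[[2.9,3.65,-0.8],[0,0,0],4],[[2.9,3.65,-0.8],[0,0,0],4],[[2.9,3.65,0],[0,0,0],4],[[2.9,3.65,0],[0,0,0],4],[[2.9,3.65,0],[0,0,0],4],[[2.9,3.65,0],[0,0,0],4],[[2.9,3.65,0],[0,0,0],4],[[2.9,3.65,0],[0,0,0],4],[[2.9,3.65,0],[0,0,0],4],[[2.9,3.65,0],[0,0,0],4],[[2.9,3.65,0],[0,0,0],4],[[2.9,3.65,0],[0,0,0],4]])

```text
time: 2.8
ee_pos: [0.5416, -0.2179, 0.3318]
tcp_rot: [-0.0, 0.99, -0.142, 0.0]
force: [1.2, 1.2, 0.2]
gripper_width: 0.459
grasp_force: 0.0
```

>>> carry_out(steps=[[[0,0,0],[0,0,0],4],[[0,0,0],[0,0,0],4]])

```text
time: 3.0
ee_pos: [0.5411, -0.2169, 0.3307]
tcp_rot: [-0.0, 0.99, -0.143, -0.001]
force: [-0.3, -0.5, -0.8]
gripper_width: 0.454
grasp_force: 0.0
```

Run:
```python
from h import *
o=get_obs(); print(o['time'],o['ee_pos'],o['joint_positions'],o['tcp_rot'])
M=cam('wrist'); im=grab_frame('wrist'); cv2.imwrite('pics/w1.png',im[:,:,::-1])
for n in ('press_wing','press_frame','press_frame_corner','press_land'):
    for d in finder.regions_of('wrist',n)[:3]:
        print(n,d['score'],d['pixel'],d['region'].sum())
```

```text
3.0 [ 0.54105398 -0.21688343  0.33073501] [-4.60462150e-02  1.67310561e-01 -6.82438979e-02 -1.48913967e-04
 -1.33669362e+00  1.32948219e+00] [-1.31099980e-06  9.89693004e-01 -1.43203440e-01 -7.29477688e-04]
press_wing 0.73 [255.9, 165.6] 1283
press_wing 0.69 [495.1, 220.5] 1613
press_wing 0.66 [275.7, 306.5] 155
press_frame 0.94 [449.2, 194.2] 9948
press_frame 0.84 [265.7, 293.9] 3722
press_frame 0.77 [257.6, 150.4] 9705
press_frame_corner 0.91 [260.3, 295.3] 3547
press_frame_corner 0.69 [445.9, 193.5] 9840
press_frame_corner 0.64 [257.8, 146.3] 9797
press_land 0.79 [260.3, 291.7] 3664
press_land 0.78 [448.9, 194.1] 9972
press_land 0.74 [257.9, 149.3] 9828
```

View pics/w1.png

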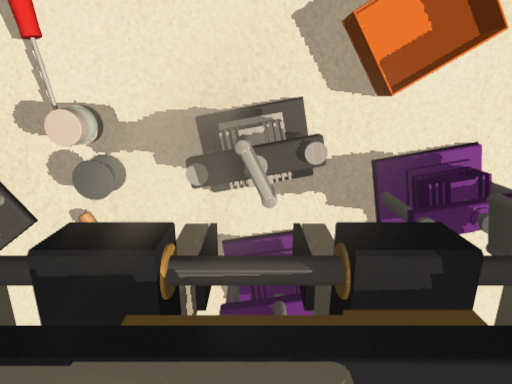

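The close view confirms it. The dark frame sits at (257,150) with aluminium fins under its bridge, and its wing runs from (243,147) to (270,202). The purple frames, at (445,195) and (265,280), are off to the sides.

```bash
cat > w.py <<'E'
from h import *
import sys
o=get_obs(); M=cam('wrist',o); grab_frame('wrist')
Rt=Ro.from_quat(np.roll(o['tcp_rot'],-1)).as_matrix()
ds=finder.regions_of('wrist','press_wing')
for d in ds:
    ys,xs=np.nonzero(d['region'])
    if len(xs)<300: continue
    top=np.array([back(M,(x,y),.181) for x,y in zip(xs,ys)])
    print(d['score'],d['pixel'],len(xs),top.mean(0))
    if np.hypot(*(top.mean(0)[:2]-[.544,-.22]))>.04: continue
    # fit a rendered silhouette: capsule/box prism, unknown x,y,yaw
    def sil(p,zc=.161):
        s=np.zeros((384,512),np.uint8)
        P=[]
        c,sn=np.cos(p[2]),np.sin(p[2])
        loc=[]
        for e in(-1,1):
            for a in np.linspace(0,2*np.pi,24): loc.append((e*28+7.5*np.cos(a),7.5*np.sin(a)))
        loc=np.array(loc)/1000
        parts=[loc[:24],loc[24:],np.array([(-.028,-.0055),(.028,-.0055),(.028,.0055),(-.028,.0055)])]
        for L in parts:
            X=[proj(M,(p[0]+c*u-sn*v,p[1]+sn*u+c*v,z)) for u,v in L for z in(zc-.02,zc+.02)]
            h=cv2.convexHull(np.array(X,np.float32)); cv2.fillPoly(s,[np.round(h*16).astype(np.int32)],1,cv2.LINE_8,4)
        return s>0
    from scipy.optimize import minimize
    f=lambda p:-(np.logical_and(sil(p),d['region']).sum()/np.logical_or(sil(p),d['region']).sum())
    best=None
    m=top.mean(0)
    for yaw in np.arange(0,np.pi,np.pi/8):
        r=minimize(f,[m[0],m[1],yaw],method='Nelder-Mead',options=dict(initial_simplex=[[m[0],m[1],yaw],[m[0]+.008,m[1],yaw],[m[0],m[1]+.008,yaw],[m[0],m[1],yaw+.25]]))
        if best is None or r.fun<best.fun: best=r
    x,y,yaw=best.x
    print('IoU',-best.fun,'xy',x,y,'yaw deg',np.degrees(yaw)%180)
    dt=Rt.T@[np.cos(yaw),np.sin(yaw),0]
    # tool x should lie along wing
    print('turn about tool z deg (mod180)',(np.degrees(np.arctan2(dt[1],dt[0]))+90)%180-90,'q6',np.degrees(o['joint_positions'][5]))
    print('shift tool cm',100*(Rt.T@(np.array([x,y,.167])-o['ee_pos'])),'ee',o['ee_pos'],o['time'])
E
python3 w.py
```

```text
0.72 [496.9, 221.8] 1538 [ 0.43653004 -0.42430369  0.181     ]
0.64 [256.9, 165.6] 1307 [ 0.55047632 -0.22098734  0.181     ]
IoU 0.8771676300578035 xy 0.5476510851753973 -0.21975060998451962 yaw deg 10.130378508790306
turn about tool z deg (mod180) -26.354120337005703 q6 76.18344072301227
shift tool cm [ 0.75613513  0.30672487 16.51907823] ee [ 0.5410778  -0.21469328  0.33218412] 3.25
0.45 [258.7, 150.9] 9730 [ 0.56918128 -0.22500046  0.181     ]
IoU 0.17531600041105744 xy 0.5518271864574797 -0.19786127221581945 yaw deg 63.309251439468966
turn about tool z deg (mod180) -79.5330002807633 q6 76.18344072301227
shift tool cm [ 0.54555115 -1.91171681 16.51951238] ee [ 0.5410778  -0.21469328  0.33218412] 3.25
```

>>> carry_out(steps=[[[0.7,0.3,0],[0,0,0],3.6],[[0,0,1.5],[0,0,-8.5],3.6],[[0,0,1.5],[0,0,-8.5],3.6],[[0,0,1.5],[0,0,-8.5],3.6],[[0,0,0.5],[0,0,-0.8],3.6],[[0,0,0],[0,0,0],3.6],[[0,0,0],[0,0,0],3.6],[[0,0,0],[0,0,0],3.6]])

```text
time: 4.15
ee_pos: [0.5475, -0.2208, 0.2825]
tcp_rot: [0.0, 0.996, 0.086, 0.001]
force: [0.0, -0.6, 0.4]
gripper_width: 0.411
grasp_force: 0.0
```

```bash
python3 w.py
python3 - <<'E'
from h import *
cv2.imwrite('pics/w2.png',grab_frame('wrist')[:,:,::-1])
E
```

```text
0.56 [252.1, 188.7] 1604 [ 0.55098874 -0.2189115   0.181     ]
IoU 0.8279569892473119 xy 0.5476297564557212 -0.21937495719195316 yaw deg 10.248044494137176
turn about tool z deg (mod180) -0.37773612168516024 q6 102.8541329991229
shift tool cm [ 0.01795665 -0.14177613 11.5512829 ] ee [ 0.54753553 -0.22076041  0.28251332] 4.15
```

View pics/w2.png

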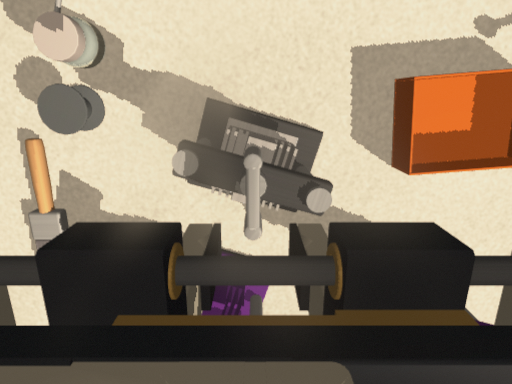

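>>> carry_out(steps=[[[0,-0.15,2.5],[0,0,0],3.6],[[0,0,2.5],[0,0,0],3.6],[[0,0,2.5],[0,0,0],3.6],[[0,0,2.0],[0,0,0],3.6],[[0,0,1.9],[0,0,0],3.6],[[0,0,0],[0,0,0],3.6],[[0,0,0],[0,0,0],3.6]])

```text
time: 5.0
ee_pos: [0.5471, -0.2193, 0.1681]
tcp_rot: [0.0, 0.996, 0.087, -0.0]
force: [0.2, -0.7, -0.0]
gripper_width: 0.406
grasp_force: 0.0
```

Run:
```python
from h import *
o=get_obs();print(o['force'],o['wrist_torque'],o['ee_pos'])
cv2.imwrite('pics/w3.png',grab_frame('wrist')[:,:,::-1])
```

```text
[ 0.19024254 -0.68164536 -0.01608913] [ 0.00302184 -0.0572361  -0.03845737] [ 0.54706252 -0.21930764  0.16807866]
```

View pics/w3.png

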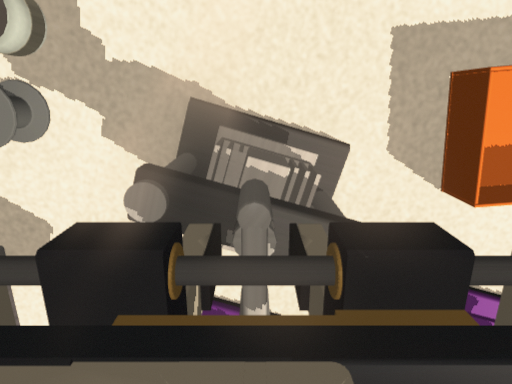

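The wing, at column 255, is centred between the fingers, so I'll close on it.

>>> carry_out(steps=[[[0,0,0],[0,0,0],0.6],[[0,0,0],[0,0,0],0.6],[[0,0,0],[0,0,0],0.6],[[0,0,0],[0,0,0],0.6],[[0,0,0],[0,0,0],0.6],[[0,0,0],[0,0,0],0.6]])

```text
time: 5.65
ee_pos: [0.5475, -0.2191, 0.1687]
tcp_rot: [0.0, 0.996, 0.087, 0.001]
force: [-0.3, 1.9, 6.6]
gripper_width: 0.121
grasp_force: 31.6
```

```bash
cat > s.py <<'E'
from h import *
o=get_obs();q=o['tcp_rot']
y=np.degrees(2*np.arctan2(q[2],q[1]))
print(o['time'],'F',np.round(o['force'],1),'T',np.round(o['wrist_torque'],3),'p',np.round(o['ee_pos'],4),'yaw',round(y,2),'q6',np.degrees(o['joint_positions'][5]).round(2),o['gripper_width']*8.76,o['grasp_force'],'e6',o['joint_efforts'][5])
E
python3 s.py
```

```text
5.65 F [-0.3  1.9  6.6] T [ 0.764  0.237 -0.034] p [ 0.5475 -0.2191  0.1687] yaw 10.0 q6 102.82 1.0575052562169016 31.579842120409012 e6 -0.007509104325436056
```

>>> carry_out(steps=[[[0,0,0.01],[0,0,4],0.6],[[0,0,0.014],[0,0,8],0.6],[[0,0,0.014],[0,0,8],0.6],[[0,0,0.014],[0,0,8],0.6],[[0,0,0.014],[0,0,8],0.6],[[0,0,0.008],[0,0,4],0.6],[[0,0,0],[0,0,0],0.6]])

```text
time: 6.35
ee_pos: [0.5473, -0.22, 0.1681]
tcp_rot: [0.001, 0.966, -0.26, 0.001]
force: [-1.2, -2.4, 5.4]
gripper_width: 0.124
grasp_force: 32.0
```

```bash
python3 s.py
```

```text
6.35 F [-1.2 -2.4  5.4] T [-1.138  0.411 -0.034] p [ 0.5473 -0.22    0.1681] yaw -30.15 q6 62.67 1.0869131116769837 31.97009637951851 e6 -0.9297417663037777
```

>>> carry_out(steps=[[[0,0,0.008],[0,0,4],0.6],[[0,0,0.014],[0,0,8],0.6],[[0,0,0.014],[0,0,8],0.6],[[0,0,0.014],[0,0,8],0.6],[[0,0,0.014],[0,0,8],0.6],[[0,0,0.014],[0,0,8],0.6],[[0,0,0.014],[0,0,8],0.6],[[0,0,0.014],[0,0,8],0.6],[[0,0,0.014],[0,0,8],0.6],[[0,0,0.014],[0,0,8],0.6],[[0,0,0.008],[0,0,4],0.6],[[0,0,0],[0,0,0],0.6]])

```text
time: 7.55
ee_pos: [0.5455, -0.2206, 0.1667]
tcp_rot: [-0.001, -0.572, 0.82, -0.0]
force: [-6.7, -5.6, 10.1]
gripper_width: 0.126
grasp_force: 32.4
```

```bash
python3 s.py
```

```text
7.55 F [-6.7 -5.6 10.1] T [-1.839  2.424 -0.102] p [ 0.5455 -0.2206  0.1667] yaw 249.84 q6 -17.33 1.1008045973875031 32.44804725050926 e6 -0.927791353315115
```

>>> carry_out(steps=[[[0.07,0.04,0],[0,0,5],0.6],[[0,0,0],[0,0,0],0.6]])

```text
time: 7.75
ee_pos: [0.5453, -0.2206, 0.1666]
tcp_rot: [-0.001, -0.536, 0.844, -0.0]
force: [-5.3, -2.8, 9.4]
gripper_width: 0.128
grasp_force: 32.4
```

```bash
python3 s.py
```

```text
7.75 F [-5.3 -2.8  9.4] T [-0.901  1.93  -0.046] p [ 0.5453 -0.2206  0.1666] yaw 244.82 q6 -22.29 1.1224843978435861 32.42283895611763 e6 -0.95240268856287
```

>>> carry_out(steps=[[[0.03,0.04,0],[0,0,5],0.6],[[0,0,0],[0,0,0],0.6]])

```text
time: 7.95
ee_pos: [0.5451, -0.2206, 0.1666]
tcp_rot: [-0.001, -0.499, 0.867, -0.0]
force: [-5.0, -2.3, 7.7]
gripper_width: 0.122
grasp_force: 32.4
```

```bash
python3 s.py
```

```text
7.95 F [-5.  -2.3  7.7] T [-0.754  1.478 -0.024] p [ 0.5451 -0.2206  0.1666] yaw 239.83 q6 -27.27 1.0662306355970117 32.37583938986063 e6 -0.9609793871641159
```

>>> carry_out(steps=[[[0.02,0.03,0.01],[0,0,5],0.6],[[0,0,0],[0,0,0],0.6]])

```text
time: 8.15
ee_pos: [0.5449, -0.2205, 0.1665]
tcp_rot: [-0.0, -0.46, 0.888, -0.001]
force: [-4.0, -2.1, 8.1]
gripper_width: 0.125
grasp_force: 32.4
```

```bash
python3 s.py
```

```text
8.15 F [-4.  -2.1  8.1] T [-0.601  1.401 -0.055] p [ 0.5449 -0.2205  0.1665] yaw 234.83 q6 -32.27 1.0944103115184076 32.36862804740667 e6 -0.962071605026722
```

Edit , replacing
```

```
with
```

```

>>> carry_out(steps=[[[0,0.02,0.008],[0,0,5],0.6],[[0,0,0],[0,0,0],0.6]])

```text
time: 8.35
ee_pos: [0.5448, -0.2204, 0.1664]
tcp_rot: [-0.0, -0.421, 0.907, -0.001]
force: [-3.1, -1.4, 6.6]
gripper_width: 0.123
grasp_force: 32.4
```

```bash
python3 s.py
```

```text
8.35 F [-3.1 -1.4  6.6] T [-0.717  1.26  -0.004] p [ 0.5448 -0.2204  0.1664] yaw 229.83 q6 -37.29 1.075314992500453 32.36195493489504 e6 -0.9642263129353523
```

>>> carry_out(steps=[[[0,0.01,0.008],[0,0,5],0.6],[[0,0,0],[0,0,0],0.6]])

```text
time: 8.55
ee_pos: [0.5447, -0.2204, 0.1663]
tcp_rot: [-0.0, -0.381, 0.924, -0.001]
force: [-3.6, -2.0, 8.5]
gripper_width: 0.121
grasp_force: 32.4
```

```bash
python3 s.py
```

```text
8.55 F [-3.6 -2.   8.5] T [-0.635  1.281 -0.042] p [ 0.5447 -0.2204  0.1663] yaw 224.83 q6 -42.29 1.062238661445974 32.368468679487705 e6 -0.9628723561763763
```

>>> carry_out(steps=[[[0,0.01,0.008],[0,0,5],0.6],[[0,0,0],[0,0,0],0.6]])

```text
time: 8.75
ee_pos: [0.5447, -0.2202, 0.1662]
tcp_rot: [-0.0, -0.341, 0.94, -0.001]
force: [-3.5, -0.6, 9.5]
gripper_width: 0.124
grasp_force: 32.4
```

```bash
python3 s.py
```

```text
8.75 F [-3.5 -0.6  9.5] T [-0.545  1.323 -0.083] p [ 0.5447 -0.2202  0.1662] yaw 219.83 q6 -47.3 1.0895336770555573 32.37322747707367 e6 -0.962846651673317
```

>>> carry_out(steps=[[[0,0.01,0.005],[0,0,5],0.6],[[0,0,0],[0,0,0],0.6]])

```text
time: 8.95
ee_pos: [0.5446, -0.2201, 0.1661]
tcp_rot: [-0.0, -0.299, 0.954, -0.001]
force: [-4.0, -1.6, 8.3]
gripper_width: 0.12
grasp_force: 32.4
```

```bash
python3 s.py
```

```text
8.95 F [-4.  -1.6  8.3] T [-0.495  1.35  -0.017] p [ 0.5446 -0.2201  0.1661] yaw 214.83 q6 -52.3 1.0499751604327372 32.36855249851942 e6 -0.9627865254878998
```

>>> carry_out(steps=[[[0,0.01,0.008],[0,0,5],0.6],[[0,0,0],[0,0,0],0.6]])

```text
time: 9.15
ee_pos: [0.5445, -0.22, 0.166]
tcp_rot: [-0.0, -0.257, 0.966, -0.0]
force: [-2.9, -0.3, 8.3]
gripper_width: 0.124
grasp_force: 32.4
```

```bash
python3 s.py
```

```text
9.15 F [-2.9 -0.3  8.3] T [-0.363  1.305 -0.035] p [ 0.5445 -0.22    0.166 ] yaw 209.83 q6 -57.31 1.0861257473785957 32.3731741681695 e6 -0.9623360261321068
```

>>> carry_out(steps=[[[0,0.01,0.008],[0,0,5],0.6],[[0,0,0],[0,0,0],0.6]])

```text
time: 9.35
ee_pos: [0.5444, -0.2199, 0.166]
tcp_rot: [-0.0, -0.215, 0.977, -0.0]
force: [-4.3, -1.8, 8.4]
gripper_width: 0.122
grasp_force: 32.4
```

```bash
python3 s.py
```

```text
9.35 F [-4.3 -1.8  8.4] T [-0.309  1.347 -0.076] p [ 0.5444 -0.2199  0.166 ] yaw 204.83 q6 -62.32 1.0720184718821075 32.377355955541134 e6 -0.9621696174144745
```

>>> carry_out(steps=[[[0,0.01,0.008],[0,0,5],0.6],[[0,0,0],[0,0,0],0.6]])

```text
time: 9.55
ee_pos: [0.5444, -0.2198, 0.1659]
tcp_rot: [-0.0, -0.172, 0.985, -0.0]
force: [-3.7, -1.5, 8.5]
gripper_width: 0.127
grasp_force: 32.4
```

```bash
python3 s.py
```

```text
9.55 F [-3.7 -1.5  8.5] T [-0.187  1.427 -0.062] p [ 0.5444 -0.2198  0.1659] yaw 199.82 q6 -67.33 1.1159698687410955 32.38127365708351 e6 -0.9620113670825958
```

Turned 170° so far with no sign of the stop.

>>> carry_out(steps=[[[0,0.01,0.008],[0,0,5],0.6],[[0,0,0],[0,0,0],0.6]])

```text
time: 9.75
ee_pos: [0.5443, -0.2196, 0.1658]
tcp_rot: [-0.0, -0.129, 0.992, -0.0]
force: [-3.7, -0.3, 8.8]
gripper_width: 0.128
grasp_force: 32.4
```

```bash
python3 s.py
```

```text
9.75 F [-3.7 -0.3  8.8] T [-0.193  1.39  -0.037] p [ 0.5443 -0.2196  0.1658] yaw 194.83 q6 -72.34 1.1180290868147236 32.38473694771528 e6 -0.9618967026472092
```

>>> carry_out(steps=[[[0,0.01,0.008],[0,0,5],0.6],[[0,0,0],[0,0,0],0.6]])

```text
time: 9.95
ee_pos: [0.5443, -0.2195, 0.1657]
tcp_rot: [-0.0, -0.086, 0.996, -0.0]
force: [-4.5, 0.4, 8.7]
gripper_width: 0.123
grasp_force: 32.4
```

```bash
python3 s.py
```

```text
9.95 F [-4.5  0.4  8.7] T [-0.171  1.373 -0.131] p [ 0.5443 -0.2195  0.1657] yaw 189.83 q6 -77.35 1.0743016645251442 32.387843392789364 e6 -0.9616964310407639
```

>>> carry_out(steps=[[[0,0.01,0.008],[0,0,5],0.6],[[0,0,0],[0,0,0],0.6]])

```text
time: 10.15
ee_pos: [0.5443, -0.2194, 0.1656]
tcp_rot: [-0.0, -0.042, 0.999, -0.0]
force: [-3.5, -0.2, 8.1]
gripper_width: 0.125
grasp_force: 32.4
```

```bash
python3 s.py
```

```text
10.15 F [-3.5 -0.2  8.1] T [-0.047  1.359 -0.019] p [ 0.5443 -0.2194  0.1656] yaw 184.83 q6 -82.36 1.0957684860385437 32.390233017504215 e6 -0.9613251686096191
```

>>> carry_out(steps=[[[0,0.01,0.008],[0,0,5],0.6],[[0,0,0],[0,0,0],0.6]])

```text
time: 10.35
ee_pos: [0.5443, -0.2192, 0.1656]
tcp_rot: [-0.0, 0.002, 1.0, -0.0]
force: [-4.5, 0.5, 9.2]
gripper_width: 0.121
grasp_force: 32.4
```

```bash
python3 s.py
```

```text
10.35 F [-4.5  0.5  9.2] T [ 0.052  1.409 -0.062] p [ 0.5443 -0.2192  0.1656] yaw 179.83 q6 -87.37 1.0577138260656607 32.39218465983868 e6 -0.9612089395523071
```

>>> carry_out(steps=[[[0.03,0,0.006],[0,0,5],0.6],[[0,0,0],[0,0,0],0.6]])

```text
time: 10.55
ee_pos: [0.5442, -0.2191, 0.1655]
tcp_rot: [0.0, 0.045, 0.999, -0.0]
force: [-2.3, 1.2, 7.9]
gripper_width: 0.123
grasp_force: 32.4
```

```bash
python3 s.py
```

```text
10.55 F [-2.3  1.2  7.9] T [ 0.303  1.031 -0.1  ] p [ 0.5442 -0.2191  0.1655] yaw 174.83 q6 -92.37 1.0758069343416665 32.362953163683414 e6 -0.9599954634904861
```

>>> carry_out(steps=[[[0.01,0,0.008],[0,0,5],0.6],[[0,0,0],[0,0,0],0.6]])

```text
time: 10.75
ee_pos: [0.5443, -0.219, 0.1654]
tcp_rot: [0.0, 0.089, 0.996, -0.0]
force: [-2.4, 1.4, 8.3]
gripper_width: 0.127
grasp_force: 32.4
```

```bash
python3 s.py
```

```text
10.75 F [-2.4  1.4  8.3] T [ 0.481  0.95  -0.093] p [ 0.5443 -0.219   0.1654] yaw 169.83 q6 -97.37 1.1092007441717835 32.36189737915993 e6 -0.9609511122107506
```

>>> carry_out(steps=[[[0.01,0,0.008],[0,0,5],0.6],[[0,0,0],[0,0,0],0.6]])

```text
time: 10.95
ee_pos: [0.5442, -0.2189, 0.1653]
tcp_rot: [0.0, 0.132, 0.991, -0.0]
force: [-2.4, 2.4, 7.1]
gripper_width: 0.126
grasp_force: 32.4
```

```bash
python3 s.py
```

```text
10.95 F [-2.4  2.4  7.1] T [ 0.648  0.853 -0.053] p [ 0.5442 -0.2189  0.1653] yaw 164.83 q6 -102.37 1.1034261113549797 32.35633626580238 e6 -0.961686260998249
```

>>> carry_out(steps=[[[0,0.01,0.008],[0,0,5],0.6],[[0,0,0],[0,0,0],0.6]])

```text
time: 11.15
ee_pos: [0.5443, -0.2187, 0.1652]
tcp_rot: [0.0, 0.175, 0.985, -0.0]
force: [-3.0, 1.5, 7.2]
gripper_width: 0.121
grasp_force: 32.4
```

```bash
python3 s.py
```

```text
11.15 F [-3.   1.5  7.2] T [0.703 0.807 0.012] p [ 0.5443 -0.2187  0.1652] yaw 159.83 q6 -107.38 1.0583185078609565 32.35705096274614 e6 -0.9632733464241028
```

>>> carry_out(steps=[[[0,0.01,0.008],[0,0,5],0.6],[[0,0,0],[0,0,0],0.6]])

```text
time: 11.35
ee_pos: [0.5445, -0.2187, 0.1652]
tcp_rot: [0.001, 0.217, 0.976, -0.0]
force: [-2.5, 0.8, 7.0]
gripper_width: 0.13
grasp_force: 32.3
```

```bash
python3 s.py
```

```text
11.35 F [-2.5  0.8  7. ] T [0.385 0.628 0.74 ] p [ 0.5445 -0.2187  0.1652] yaw 154.92 q6 -112.33 1.1419358847309036 32.25203009751567 e6 -1.7490917444229126
```

The stop is reached: the torque jumped to about 0.75 N m after roughly 211° of turn, which is firm and under 1.5 N m. Next I back off a quarter turn, plus about 3° to take up the wind-up.

>>> carry_out(steps=[[[0,0,0],[0,0,-5],0.6],[[0,0,-0.014],[0,0,-8],0.6],[[0,0,-0.014],[0,0,-8],0.6],[[0,0,-0.014],[0,0,-8],0.6],[[0,0,-0.014],[0,0,-8],0.6],[[0,0,-0.014],[0,0,-8],0.6],[[0,0,-0.014],[0,0,-8],0.6],[[0,0,-0.014],[0,0,-8],0.6],[[0,0,-0.014],[0,0,-8],0.6],[[0,0,-0.014],[0,0,-8],0.6],[[0,0,-0.014],[0,0,-8],0.6],[[0,0,-0.014],[0,0,-8],0.6],[[0,0,0],[0,0,0],0.6],[[0,0,0],[0,0,0],0.6]])

```text
time: 12.75
ee_pos: [0.5452, -0.2202, 0.1667]
tcp_rot: [0.0, -0.559, 0.829, -0.002]
force: [1.4, -8.9, 2.6]
gripper_width: 0.123
grasp_force: 32.0
```

```bash
python3 s.py
```

```text
12.75 F [ 1.4 -8.9  2.6] T [-2.923 -0.496  0.034] p [ 0.5452 -0.2202  0.1667] yaw 248.02 q6 -19.2 1.079305263065216 32.035865653306246 e6 0.14551060739904642
```

>>> carry_out(steps=[[[0,0,0],[0,0,0],3.6],[[0,0,0],[0,0,0],3.6],[[0,0,0],[0,0,0],3.6],[[0,0,0],[0,0,0],3.6],[[0,0,-1],[0,0,0],3.6],[[0,0,-2.5],[0,0,0],3.6],[[0,0,-2.5],[0,0,0],3.6],[[0,0,-2.5],[0,0,0],3.6],[[0,0,-2.5],[0,0,0],3.6],[[0,0,0],[0,0,0],3.6],[[0,0,0],[0,0,0],3.6]])

```text
time: 13.85
ee_pos: [0.5445, -0.2185, 0.2765]
tcp_rot: [0.001, -0.559, 0.829, -0.0]
force: [-1.0, 0.3, -1.2]
gripper_width: 0.412
grasp_force: 0.0
```

```bash
python3 s.py; python3 w.py
python3 - <<'E'
from h import *
cv2.imwrite('pics/w4.png',grab_frame('wrist')[:,:,::-1])
E
```

```text
13.85 F [-1.   0.3 -1.2] T [ 0.164 -0.008  0.036] p [ 0.5445 -0.2185  0.2765] yaw 247.98 q6 -19.22 3.6134009811680543 0.0 e6 0.0017118478717748076
0.63 [254.2, 188.0] 1657 [ 0.54365264 -0.22589976  0.181     ]
IoU 0.8158883521202361 xy 0.545298544143139 -0.22193000697959864 yaw deg 67.71664035537572
turn about tool z deg (mod180) 0.26600096258493977 q6 -19.22330754341355
shift tool cm [ 0.30215237 -0.18613841 10.94550808] ee [ 0.54452429 -0.21845192  0.27645461] 13.85
0.61 [479.5, 134.4] 1913 [ 0.38045444 -0.2061177   0.181     ]
```

View pics/w4.png

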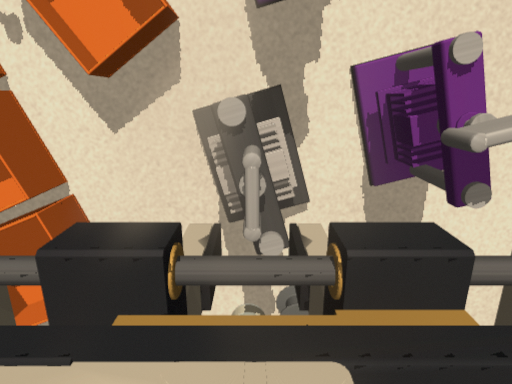

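The wing now lies at (252,195) and measures 67.7°, where it was left. The bridge still points the same way as before (about 84°), so the frame did not twist, and the gripper is clear.

```bash
python3 -c "
from rig import *
print(robot.finish_job())"
```

```text
the job is handed in; nothing more can be done
None
```

I turned the wing screw down about 211° until it bottomed at about 0.75 N m, a bit above the 0.3–0.5 N m firm range but well under the 1.5 N m that would twist the frame; then I backed it off about a quarter turn, let go, and handed in the job with no twist visible in the frame.

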